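# Close the filled tea kettle and set it to boil

## Task

The kettle on the tea stove has just been filled: push the filling spout aside with the fingertips, well clear of the kettle and towards the covered pot, then push the kettle's lid down until it is fully shut. Then, to start it heating, press the kettle's own key (of the two on the stove's front panel, the left one seen from the robot, on the kettle's side) right down and let it go. Do not lift the kettle or shove it out of its place, leave the other key alone, and leave the pot, cups and teapot where they stand.

Things in the scene. Friction and masses are not known exactly. Their poses are not given: they have to be found in the camera images.
- stove: Tea stove fixed to the table: flat dark unit 250 mm deep (x), 430 mm wide (y), top face 60 mm up. Origin: centre of its underside. -x is its front with the control panel, +y is left seen from the front. Two round plates 152 mm across, 4 mm high: the kettle stands on the left one (centre x +20, y +105 mm), the covered pot on the right one (x +20, y -105 mm)
- filler_pivot (a point): Point on the filling spout's upright axis (stove's x +105, y 0 mm, back of the stove between the plates), at the height of the middle of its level tube, 275 mm above the table. Below it a steel post 28 mm thick; the collar round the axis is 32 mm across and ends 4 mm above this point
- filler_nozzle (a point): Centre of the lower end of the filling spout's nozzle (227 mm above the table, 135 mm out from the pivot axis). From the pivot a level round steel tube 16 mm thick, its middle 275 mm above the table, runs straight for 115 mm, then bends down to the nozzle, 20 mm across
- filler (a joint): Swing of the filling spout about its upright axis, rad: 0 = nozzle over the centre of the kettle's plate; grows counter-clockwise seen from above, the nozzle passing the front of the stove towards the pot, which it is over at 1.7; stops at -0.25 and 1.75. Light friction (0.05 N m), stays where left. Starts near 0, in the way of the lid
- kettle: Loose steel kettle (about 1 kg with its water) on the left plate. Origin: centre of its underside. Body 134 mm across at the foot, 104 mm at the rim, rim 130 mm above its origin (194 mm above the table). Its +y axis points to the black loop handle (reaches 122 mm out from the centre, up to 130 mm high) and the lid's hinge; -y to its short pouring spout (to 94 mm out, 125 mm high)
- lid_hinge (a point): Middle of the kettle lid's hinge axis, 54 mm from the kettle's centre towards the handle, 132 mm above the kettle's underside. Its axes turn with the lid: -y from the hinge across the lid to its free edge, z is the outward normal of the lid's outer face (up when shut). The outer face lies 7 mm (8 mm over the black disc in the middle) from the hinge along z
- lid_edge (a point): On the outer face of the lid close to its free edge, 105 mm from the hinge, on a small black tab 24 mm wide. The lid is a flat round disc 102 mm across, centred 54 mm from the hinge, and the tab ends 112 mm from the hinge
- lid (a joint): Opening angle of the kettle's lid, rad: 0 = fully shut on the rim, 1.57 = standing upright over the handle side; stops at 1.6. The hinge is stiff enough (0.07 N m) that the lid stays wherever it is left, so it must be pushed all the way
- left_key_top (a point): Centre of the top of the left key, a round steel push key 26 mm across standing 9 mm proud of the stove's top (69 mm above the table), on the panel at the front of the stove, 35 mm left of the middle: heats the kettle
- left_key (a joint): Travel of the left key, m: 0 = up, 0.005 = right down; springs back; about 4 N when right down
- right_key_top (a point): Centre of the top of the right key, the same shape, 70 mm to the right of the left key: for the pot, to be left alone
- right_key (a joint): Travel of the right key, m, as for the left key
- pot: Loose covered steel pot on the right plate, 160 mm across the rim, 109 mm high with its glass lid and black knob. Origin: centre of its underside. Leave alone
- cup_a: Small white porcelain cup, 42 mm across, 52 mm high, on the table left of the stove. Origin: centre of its underside. Leave alone
- cup_b: Same kind of small white cup, on the table right of the stove. Leave alone
- teapot: Celadon teapot, body 94 mm across, 80 mm high, on the table left of the stove. Origin: centre of its underside. Leave alone
Mind the look-alikes: they are no part of the job. What is shaped like the kettle but yellow is not meant.

How it is judged:
By the outcome, as a careful person would: the job done as asked, in the order asked, and still so for the second after the job is handed in, with the robot touching nothing.
It also fails if it takes over 70 s, if anything falls off the work surface, if the arm or the gripper's body presses on something with over 40 N, if the wrist force passes 120 N, or if a joint passes its speed limit or range.

## Robot

A 6-joint arm with a two-finger parallel gripper is mounted at the origin on the work surface. World frame = base frame: x ahead of the robot, y to its left, z up, the work surface at z = 0. Lengths are in mm, angles in rad, forces in N, time in s.
With the tool pointing down it reaches from about 250 to 775 mm from the base axis. Payload 4 kg.
Tool frame: the origin (TCP) lies between the finger pads; the fingertips stand ahead of it and the grasp point (between the pads) lies 8 mm behind it (bot.tcp_to_tips is the z of the fingertips in the tool frame, in mm); z points along the fingers, y is the direction in which the jaws open and shut (so a half turn about z gives the same grasp; the last joint's range is limited). The gripper opens to 85 mm and grips with 20 to 120 N. Pads are 22 mm wide; open, the fingers measure 114 mm over their backs; the gripper's body (76 mm by 85 mm) begins 54 mm behind the grasp point. The pads swing forward as they close: fully open they stand 13 mm farther back than shut.
Start: joints at [1.225, 0.087, 1.371, -0, 1.684, -0.103], TCP at [132.239, 533.881, 242.341] pointing down, gripper open.
Joint ranges: [-3.1, 3.1], [-0.76, 2.03], [0.27, 2.55], [-1.08, 4.22], [0.17, 2.65], [-2.57, 2.57]. Speed limits (rad/s): [2.79, 2.79, 3.14, 3.14, 3.14, 3.14].

## Interface

Orientations are given as a rotation vector (axis times angle).
In Python, from rig import observe, grab_frame, calibration, job, bot gives the robot as it stands.
- The arm moves only by the shell command python3 -m handwheel 'ROWS' [FORCE]. ROWS is JSON, a list of rows, each a list of 7 numbers: the turn, a rotation vector about the tool's x, y, z in degrees, then the shift along the tool's x, y, z in m, then the opening in per cent of the stroke, from 0 (shut) to 100 (fully open). In form: [[rx, ry, rz, tx, ty, tz, gripper], ...]. A call has 1 to 8 rows; each row shifts and turns the commanded pose from where the row before left it, along the tool's axes as they then stand; what a row does not reach is not made up. A row lasts 1/8 s, in which the tool goes at most 62.5 mm and 10.7 degrees, less where a joint would pass 70% of its speed; a pose out of reach is approached as far as the arm can. A call with a gripper value outside its range is refused whole. The fingers move at their own pace and stop on an object; FORCE is the grip in N (left out, the last holds). Time passes only in rows, so rows that do not move let the fingers close. It gives the time, the measured TCP pose, the force and the opening at its end, in the units of the state.
- observe(): the state, without advancing time (a new reading comes with each control period).
- grab_frame(name): name is "scene" or "top" or "wrist"; returns the picture (400x640x3 uint8, red, green, blue); there is no depth.
- calibration(name): a dict with "camera_matrix" (3x3 intrinsics, pixels), "T" (4x4, takes a point from camera to world coordinates). Camera axes: x right, y up, looking along -z (the intrinsics and any distortion apply to the point x, -y, -z); pixel columns grow to the right and rows downward; lengths in mm; the calibration is good to about 2 mm. A picture is of the moment at which its call begins: read the wrist's pose just before it. calibration takes no time and is no camera call; for the wrist camera it gives the pose at the moment of the call.
- job.job_done(): hands the job in, once; it reports no verdict.
The state is a dict: "t": time; "joint_positions": joint angles; "joint_vel": joint speeds; "tau": joint torques, N m; "eef_pos": TCP position; "tcp_rot": TCP orientation; "contact_force": force on the tool from outside, world axes, zero at the start; "torque": the same for the moment, N m; "grip_width": finger opening in mm.
Only numpy, scipy, OpenCV 4.12 (cv2) and the standard library are available. Lean on these libraries where they do the work, as an engineer would, in place of code of your own. Each camera call takes 0.05 s, during which the arm holds its last target.

## Working session

There is one attempt and no reset: what is moved stays moved. The work goes in short steps, Python scripts to look and compute and a shell command to move; the robot and the scene stay as the last step left them, time stands still between calls to the robot, and variables do not carry over. Pictures are saved under pics/ and viewed, and the job is handed in when it is done.

```bash
ls; mkdir -p pics
python3 - <<'E'
from rig import observe, grab_frame, calibration, job, bot
import cv2, numpy as np
print(observe()); print(bot.tcp_to_tips)
for n in("scene","top","wrist"):
    c=calibration(n); print(n,c)
    cv2.imwrite(f"pics/{n}0.png",grab_frame(n)[:,:,::-1])
E
```

```text
pics
{'t': 0.0, 'joint_positions': array([ 1.22491629e+00,  8.80005989e-02,  1.37230292e+00, -7.45066337e-06,
        1.68358733e+00, -1.03116174e-01]), 'joint_vel': array([ 2.13933785e-04,  2.00973049e-04, -4.96436090e-04,  6.92534723e-05,
       -1.86710565e-03,  3.99255108e-04]), 'tau': array([-1.47404204e-03, -3.51878500e+01, -3.13265598e+01, -4.07326497e-04,
        1.11115267e-02,  2.55222233e-06]), 'eef_pos': array([132.06383359, 533.41346849, 241.08948493]), 'tcp_rot': array([-0.38033685, -3.11797481,  0.00352143]), 'contact_force': array([-0.1860183 , -0.18464141,  0.17656437]), 'torque': array([-0.01923974,  0.05172959,  0.00396766]), 'grip_width': 85.41140881343182}
11.0
scene {'camera_matrix': array([[440.62409833,   0.        , 318.46967003],
       [  0.        , 440.62409833, 198.26695771],
       [  0.        ,   0.        ,   1.        ]]), 'T': array([[ 7.42651326e-01, -3.77358338e-01,  5.53235658e-01,
         1.34411982e+03],
       [ 6.69359206e-01,  4.43777733e-01, -5.95835192e-01,
        -8.81455018e+02],
       [-2.06702885e-02,  8.12811176e-01,  5.82160400e-
[... 466 characters left out ...]
],
       [-1.58890408e-02,  1.34579800e-01,  9.90775361e-01,
         1.86442527e+03],
       [ 0.00000000e+00,  0.00000000e+00,  0.00000000e+00,
         1.00000000e+00]])}
wrist {'camera_matrix': array([[300.41241387,   0.        , 319.32484685],
       [  0.        , 300.41241387, 201.40331077],
       [  0.        ,   0.        ,   1.        ]]), 'T': array([[ 2.40697971e-01, -9.26422164e-01, -2.89493454e-01,
         5.87927238e+01],
       [ 9.70599313e-01,  2.29370675e-01,  7.29799146e-02,
         5.51764409e+02],
       [-1.20890142e-03, -2.98548265e-01,  9.54393772e-01,
         3.72289845e+02],
       [ 0.00000000e+00,  0.00000000e+00,  0.00000000e+00,
         1.00000000e+00]])}
```

View pics/scene0.png

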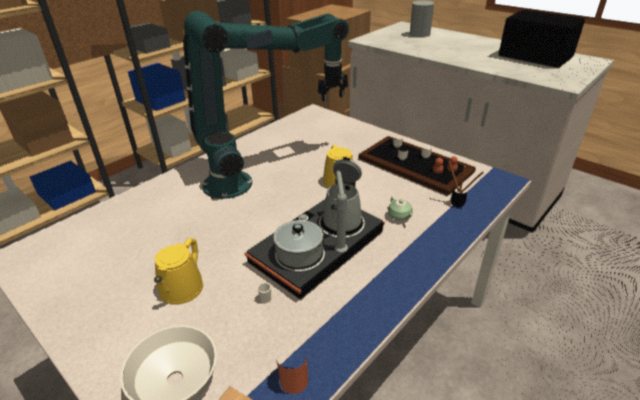

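View pics/top0.png

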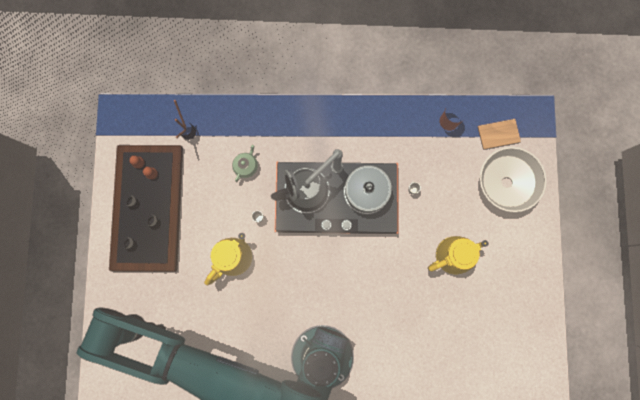

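View pics/wrist0.png

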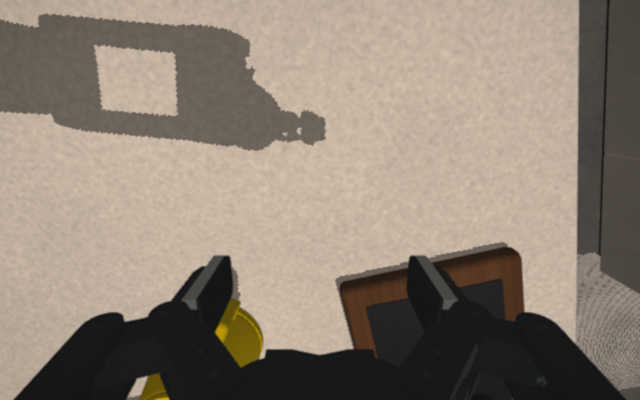

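Look-alikes in the top view: the steel kettle on the stove at (308,190), and yellow kettles at (227,257) and (462,253). I choose the steel one on the stove's left plate. The keys are at (326,225) on the left and (347,225) on the right. I'll check this in a close crop.

Run:
```python
import cv2
a=cv2.imread("pics/top0.png")[140:250,230:430]; cv2.imwrite("pics/topc.png",cv2.resize(a,None,fx=4,fy=4,interpolation=cv2.INTER_CUBIC))
a=cv2.imread("pics/scene0.png")[140:310,235:425]; cv2.imwrite("pics/scenec.png",cv2.resize(a,None,fx=3.5,fy=3.5,interpolation=cv2.INTER_CUBIC))
```

```text
(no output)
```

View pics/topc.png

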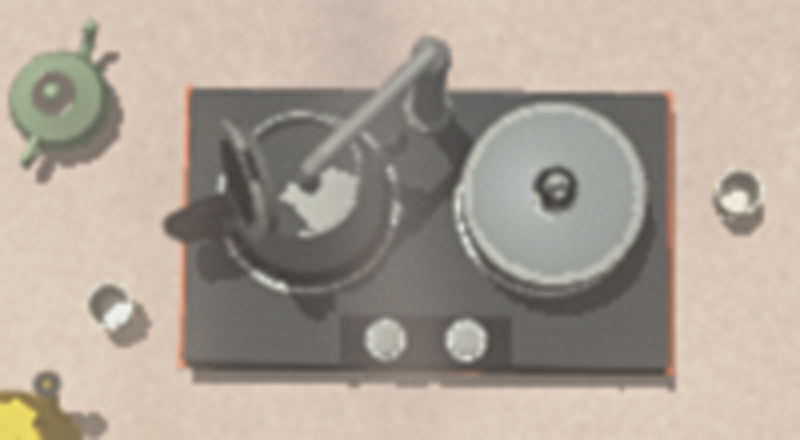

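View pics/scenec.png

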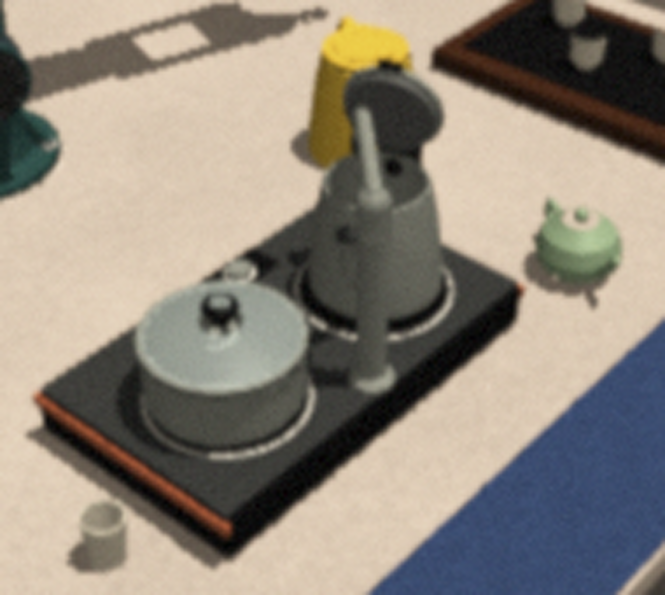

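```bash
cat > h.py <<'E'
import numpy as np
from rig import calibration
def ray(cam,u,v,z,c=None):
    c=c or calibration(cam);K=c["camera_matrix"];T=c["T"]
    d=np.array([(u-K[0,2])/K[0,0],-(v-K[1,2])/K[1,1],-1]);d=T[:3,:3]@d
    o=T[:3,3];return o+d*(z-o[2])/d[2]
def proj(cam,p,c=None):
    c=c or calibration(cam);K=c["camera_matrix"];T=c["T"]
    q=T[:3,:3].T@(np.asarray(p,float)-T[:3,3]); return np.array([K[0,2]+K[0,0]*q[0]/-q[2],K[1,2]-K[1,1]*q[1]/-q[2]])
E
python3 - <<'E'
from h import *
C=lambda x,y,z:ray("top",230+(x+.5)/4-.5,140+(y+.5)/4-.5,z).round(1)
S=lambda x,y,z:ray("scene",235+x/3.5,140+y/3.5,z).round(1)
for n,p in dict(bl=(188,88,60),br=(670,92,60),fr=(674,372,60),fl=(182,366,60),lk=(386,339,69),rk=(466,340,69),noz=(312,181,230),coll=(431,48,279),plateL=(310,202,64),elb=(312,168,275)).items(): print(n,C(*p))
for n,p in dict(br=(230,530,60),bl=(520,290,60),fr=(42,398,60),rk=(240,270,69),coll=(375,197,279)).items(): print(n,S(*p))
E
```

```text
bl [676.6 168.5  60. ]
br [ 675.2 -258.6   60. ]
fr [ 427.2 -259.6   60. ]
fl [429.3 168.5  60. ]
lk [453.4  -9.3  69. ]
rk [453.  -78.7  69. ]
noz [564.6  48.7 230. ]
coll [662.1 -45.4 279. ]
plateL [574.1  58.5  64. ]
elb [567.2  46.5 275. ]
br [ 695.1 -269.    60. ]
bl [693.6 150.3  60. ]
fr [ 451.3 -266.4   60. ]
rk [466.5 -16.3  69. ]
coll [675.9 -59.1 279. ]
```

Run:
```python
from h import *
import cv2
R=cv2.Rodrigues(np.array([-0.38033685, -3.11797481,  0.00352143]))[0]
p=np.array([132.06,533.41,241.09])
for cam in("scene","top"):
    im=cv2.imread(f"pics/{cam}0.png"); im=cv2.resize(im,None,fx=3,fy=3,interpolation=cv2.INTER_CUBIC)
    P=[(0,0,0),(677,168,60),(427,168,60),(427,-260,60),(677,-260,60)]+[p+R@np.array([0,s*45,-5]) for s in(-1,1)]
    for q in P:
        u=(proj(cam,q)+.5)*3; cv2.circle(im,tuple(int(v) for v in u),3,(0,0,255),-1)
        print(cam,u/3)
    if cam=="scene": cv2.imwrite("pics/a1.png",im[150:750,480:1280])
    else: cv2.imwrite("pics/a2.png",im[600:1200,240:1040]); cv2.imwrite("pics/a3.png",im[400:760,760:1260])
```

```text
scene [227.76199375 184.54652379]
scene [383.12615948 219.05863175]
scene [329.72170553 192.92510355]
scene [244.14181135 249.89100885]
scene [298.91258534 287.17166455]
scene [324.81555778 101.17245762]
scene [341.19807852  96.40630811]
top [323.13609583 356.28662186]
top [277.27309494 162.0217276 ]
top [275.76578061 232.28485891]
top [398.75122115 233.19739891]
top [398.01339675 162.64064795]
top [162.11938024 326.37959532]
top [134.22210396 318.87271873]
```

View pics/a1.png

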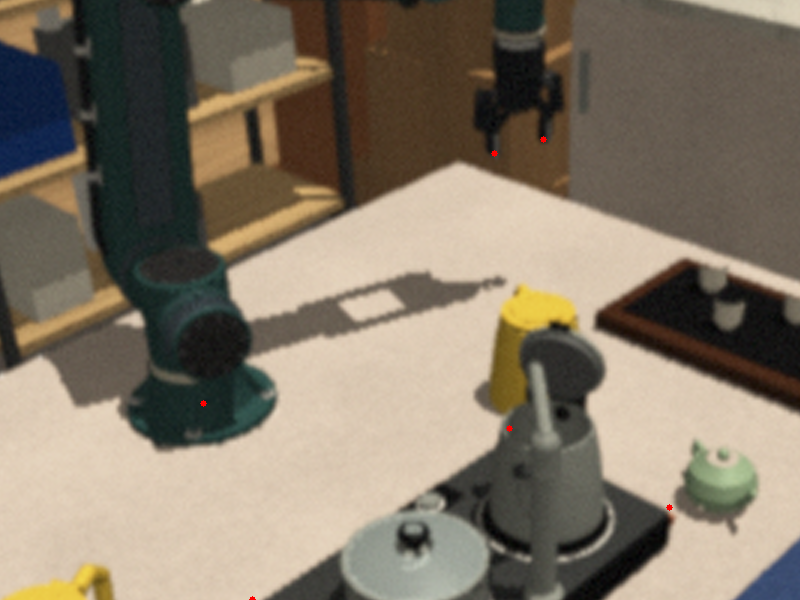

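View pics/a2.png

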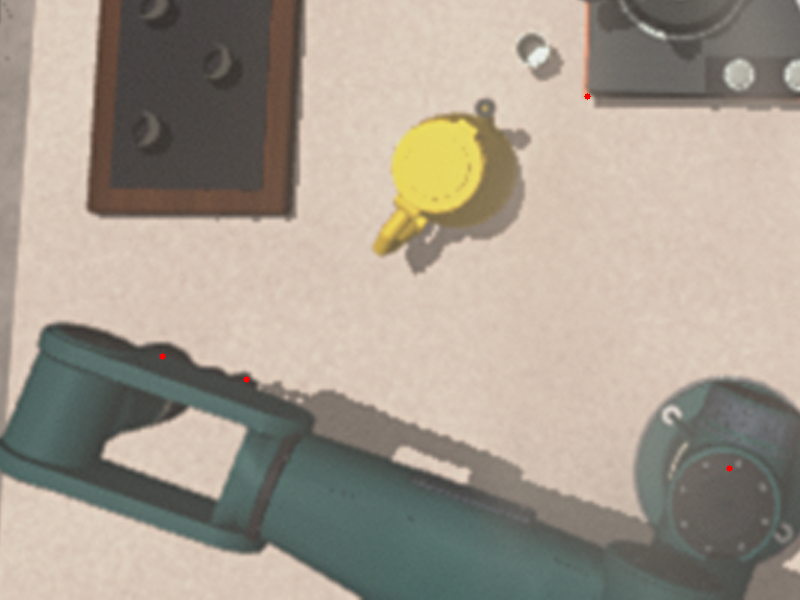

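View pics/a3.png

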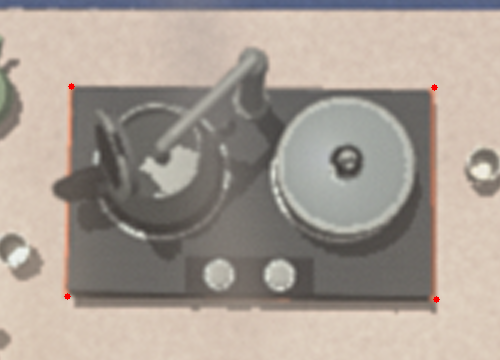

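```bash
cat >> h.py <<'E'
import cv2
from rig import observe
def st():
    s=observe();R=cv2.Rodrigues(s["tcp_rot"])[0]
    print("t",round(s["t"],2),"p",s["eef_pos"].round(1),"F",s["contact_force"].round(2),"w",round(s["grip_width"],1),"q",s["joint_positions"].round(2));return s["eef_pos"],R
def to(*w):
    p,R=st();print("tool shift m",(R.T@(np.array(w)-p)/1000).round(4))
E
python3 - <<'E'
from h import *
p,R=st();print(R.round(3));to(200,500,400);to(450,20,400)
E
```

```text
t 0.15 p [132.1 533.5 241.4] F [0.05 0.44 0.07] w 85.1 q [ 1.22  0.09  1.37  0.    1.68 -0.1 ]
[[-0.971  0.24  -0.001]
 [ 0.24   0.971 -0.002]
 [ 0.    -0.002 -1.   ]]
t 0.15 p [132.1 533.5 241.4] F [0.05 0.44 0.07] w 85.1 q [ 1.22  0.09  1.37  0.    1.68 -0.1 ]
tool shift m [-0.0739 -0.0165 -0.1586]
t 0.15 p [132.1 533.5 241.4] F [0.05 0.44 0.07] w 85.1 q [ 1.22  0.09  1.37  0.    1.68 -0.1 ]
tool shift m [-0.432  -0.4223 -0.158 ]
```

```bash
python3 -m handwheel '[[0,0,-7,0,0,-0.06,0],[0,0,-6.9,0,0,-0.06,0],[0,0,0,0,0,-0.04,0],[0,0,0,-0.03,-0.05,0,0],[0,0,0,-0.03,-0.05,0,0],[0,0,0,-0.03,-0.05,0,0],[0,0,0,-0.03,-0.05,0,0],[0,0,0,-0.03,-0.05,0,0]]' 40; python3 -m handwheel '[[0,0,0,-0.03,-0.05,0,0],[0,0,0,-0.03,-0.05,0,0],[0,0,0,-0.03,-0.05,0,0],[0,0,0,-0.03,-0.05,0,0],[0,0,0,-0.03,-0.05,0,0],[0,0,0,0,0,0,0],[0,0,0,0,0,0,0]]'
python3 - <<'E'
from h import *
from rig import grab_frame
p,R=st();print(R.round(3))
c=calibration("wrist"); np.savez("c1.npz",**c)
cv2.imwrite("pics/w1.png",grab_frame("wrist")[:,:,::-1]);print(c["T"].round(3))
E
```

```text
t: 1.15
eef_pos: [282.7, 282.1, 402.0]
tcp_rot: [-0.001, 3.141, -0.0]
contact_force: [1.1, -0.2, 0.5]
grip_width: 0.1
t: 2.02
eef_pos: [432.0, 33.9, 402.0]
tcp_rot: [-0.001, -3.141, -0.001]
contact_force: [-0.6, 0.2, 0.5]
grip_width: -0.1
t 2.02 p [432.   33.9 402. ] F [-0.62  0.25  0.54] w -0.1 q [-0.05 -0.15  1.28  0.    2.01 -1.62]
[[-1.     0.001 -0.001]
 [ 0.001  1.     0.001]
 [ 0.001  0.001 -1.   ]]
[[ 1.00000e-03 -9.55000e-01 -2.98000e-01  3.56440e+02]
 [ 1.00000e+00  1.00000e-03 -1.00000e-03  3.35530e+01]
 [ 2.00000e-03 -2.98000e-01  9.55000e-01  5.33157e+02]
 [ 0.00000e+00  0.00000e+00  0.00000e+00  1.00000e+00]]
```

View pics/w1.png

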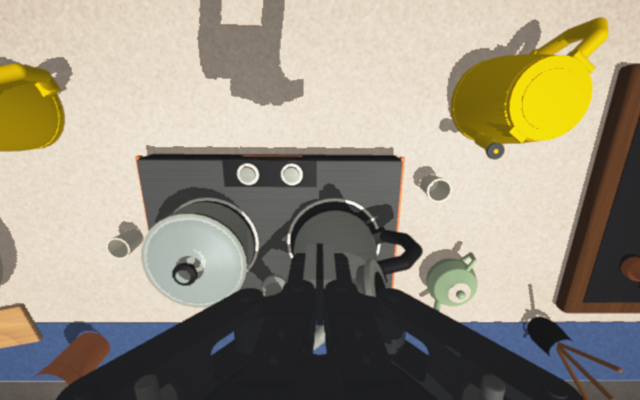

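Run:
```python
from h import *
c=dict(np.load("c1.npz"))
for n,p in dict(lk=(291.5,174,69),rk=(247.5,174,69),fl=(402.5,157.5,60),fr=(138.5,158.5,60)).items(): print(n,ray("",*p,c).round(1))
a=cv2.imread("pics/w1.png")[140:310,120:420]; cv2.imwrite("pics/w1c.png",cv2.resize(a,None,fx=2.6,fy=2.6,interpolation=cv2.INTER_CUBIC))
```

```text
lk [456.1  -9.6  69. ]
rk [456.  -78.8  69. ]
fl [431.7 165.5  60. ]
fr [ 432.8 -251.1   60. ]
```

View pics/w1c.png

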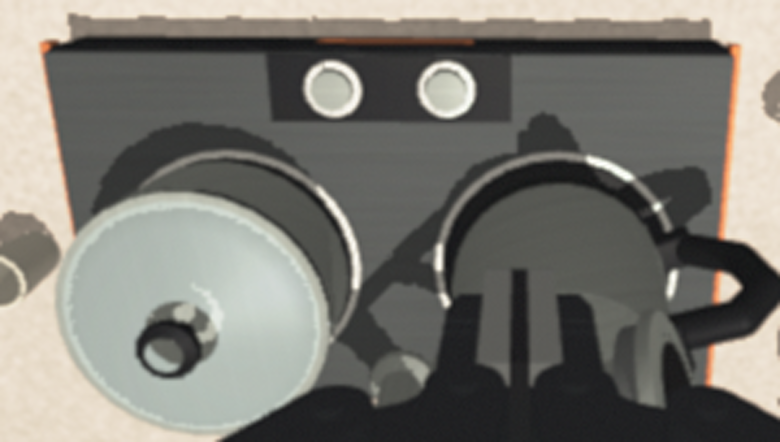

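```bash
python3 -m handwheel '[[0,0,0,-0.05,0.002,0,0],[0,0,0,-0.05,0.002,0,0],[0,0,0,-0.055,0.002,0,0],[0,0,0,-0.05,0.002,0,0],[0,0,0,0,0,0.03,0],[0,0,0,0,0,0.03,0],[0,0,0,0,0,0,0]]'
python3 - <<'E'
from h import *
from rig import grab_frame
p,R=st()
for n in("wrist","top","scene"):
    cv2.imwrite(f"pics/{n}2.png",grab_frame(n)[:,:,::-1])
np.savez("c2.npz",**calibration("wrist"))
a=cv2.imread("pics/top2.png")[140:250,230:430]; cv2.imwrite("pics/top2c.png",cv2.resize(a,None,fx=4,fy=4,interpolation=cv2.INTER_CUBIC))
E
```

```text
t: 2.95
eef_pos: [635.9, 43.9, 339.0]
tcp_rot: [0.005, -3.135, -0.001]
contact_force: [-0.9, 0.2, 0.2]
grip_width: 0.0
t 2.95 p [635.9  43.9 339. ] F [-0.9   0.17  0.2 ] w 0.0 q [-0.02  0.3   0.93  0.    1.92 -1.59]
```

View pics/wrist2.png

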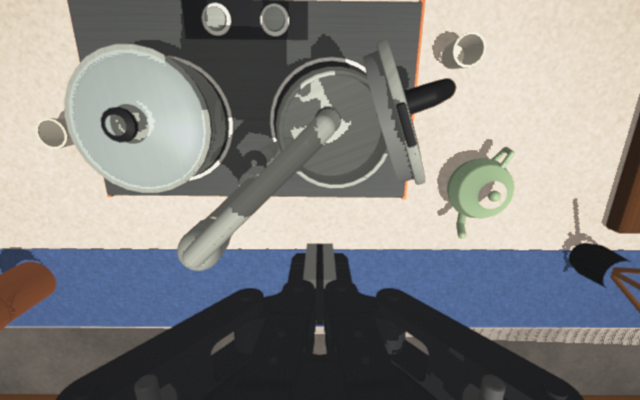

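View pics/top2c.png

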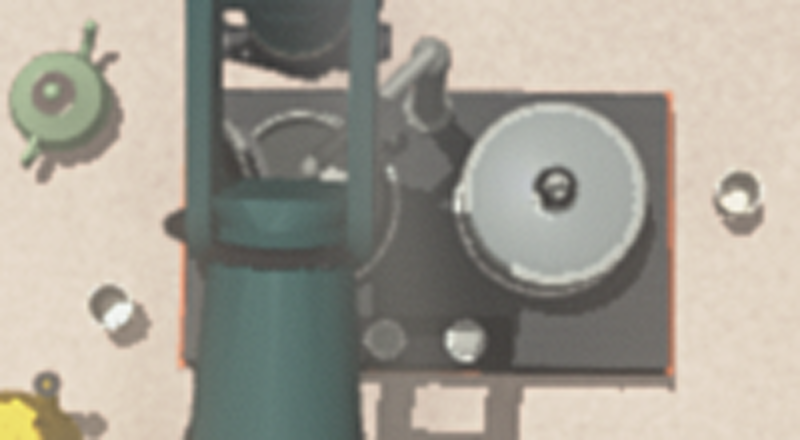

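View pics/scene2.png

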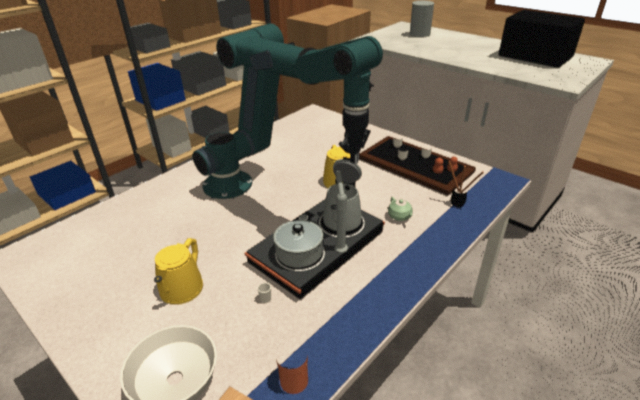

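Run:
```python
from h import *
c=dict(np.load("c2.npz"))
for n,p in dict(lk=(275,19,69),rk=(216.5,18,69),coll=(204,250,279),elb=(327,118,275),noz=(327,112,283),hand=(449,89,180),la=(385,42,250),lb=(418,183,250),tab=(406,118,308),tip=(320,262,328)).items(): print(n,ray("",*p,c).round(1))
print(proj("",(636,44,328),c),proj("",(636,44,263),c))
a=cv2.imread("pics/wrist2.png")[20:210,260:500]; cv2.imwrite("pics/w2c.png",cv2.resize(a,None,fx=3.2,fy=3.2,interpolation=cv2.INTER_CUBIC))
```

```text
lk [462.2 -10.   69. ]
rk [461.2 -79.6  69. ]
coll [660.3 -40.7 279. ]
elb [568.2  47.6 275. ]
noz [564.4  47.4 283. ]
hand [545.8 162.4 180. ]
la [519.7  86.9 250. ]
lb [617.5 119.  250. ]
tab [567.   89.3 308. ]
tip [642.8  43.  328. ]
[321.7724741  250.84247903] [321.01287133 211.04848344]
```

View pics/w2c.png

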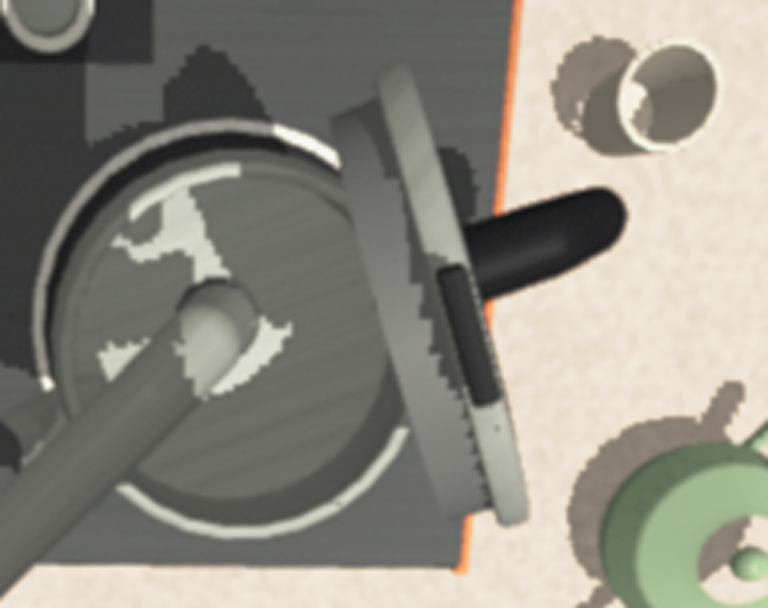

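```bash
python3 -m handwheel '[[0,0,0,0,0,0.04,0],[0,0,0,0,0,0.036,0],[0,0,0,0,0,0,0],[0,0,0,0.0115,-0.0042,0,0],[0,0,0,0.0108,-0.0058,0,0],[0,0,0,0.010,-0.0072,0,0]]'; python3 -m handwheel '[[0,0,0,0.0088,-0.0085,0,0],[0,0,0,0.0076,-0.0097,0,0],[0,0,0,0.0061,-0.0106,0,0],[0,0,0,0.0046,-0.0114,0,0]]' ;python3 - <<'E'
from h import *
from rig import grab_frame
p,R=st()
cv2.imwrite("pics/w3.png",grab_frame("wrist")[:,:,::-1])
E
```

```text
t: 3.85
eef_pos: [604.8, 24.2, 268.8]
tcp_rot: [0.0, 3.137, -0.0]
contact_force: [0.9, 0.5, 1.1]
grip_width: -0.0
t: 4.35
eef_pos: [577.3, -16.4, 266.1]
tcp_rot: [-0.001, -3.141, -0.0]
contact_force: [0.6, 1.2, -0.4]
grip_width: 0.2
t 4.35 p [577.3 -16.4 266.1] F [ 0.57  1.24 -0.38] w 0.2 q [-0.13  0.15  1.26  0.    1.74 -1.7 ]
```

View pics/w3.png

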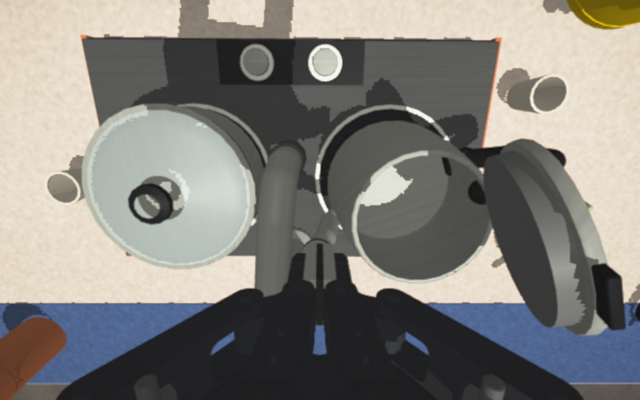

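The wrist view shows the spout tube on the fingers and swinging towards the pot, with its end now at about (285,150). I'll carry on with the sweep.

```bash
python3 -m handwheel '[[0,0,0,0.003,-0.0119,0,0],[0,0,0,0.0012,-0.0122,0,0],[0,0,0,-0.0004,-0.0123,0,0],[0,0,0,-0.0021,-0.0121,0,0],[0,0,0,-0.0035,-0.0115,0,0],[0,0,0,-0.003,-0.007,0,0],[0,0,0,0,0,0,0]]' ;python3 - <<'E'
from h import *
from rig import grab_frame
p,R=st()
np.savez("c4.npz",**calibration("wrist"))
cv2.imwrite("pics/w4.png",grab_frame("wrist")[:,:,::-1])
E
```

```text
t: 5.28
eef_pos: [582.7, -83.4, 266.0]
tcp_rot: [-0.002, -3.141, 0.0]
contact_force: [-0.7, 0.3, 0.6]
grip_width: -0.4
t 5.28 p [582.7 -83.4 266. ] F [-0.67  0.35  0.57] w -0.4 q [-0.24  0.17  1.23 -0.    1.74 -1.81]
```

View pics/w4.png

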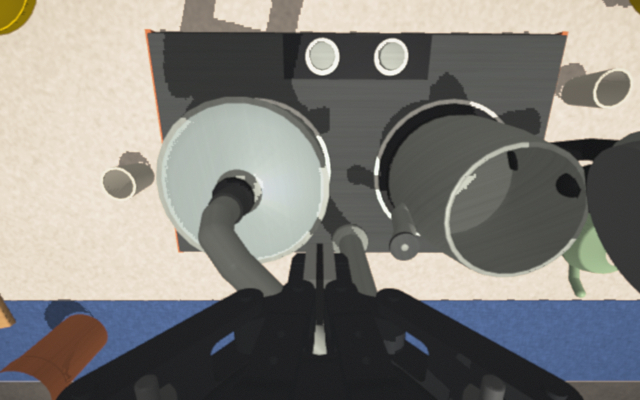

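```bash
python3 -m handwheel '[[0,0,0,0,0.015,0,0],[0,0,0,0,0,-0.05,0],[0,0,0,0,0,-0.05,0],[0,0,0,0,0,-0.04,0],[0,0,0,0.008,0.05,0,0],[0,0,0,0.008,0.05,0,0],[0,0,0,0.008,0.05,0,0],[0,0,0,0.008,0.053,0,0]]';python3 -m handwheel '[[0,0,0,0,0,0,0],[0,0,0,0,0,0,0]]' ;python3 - <<'E'
from h import *
from rig import grab_frame
to(550.5,135,296)
np.savez("c5.npz",**calibration("wrist"))
cv2.imwrite("pics/w5.png",grab_frame("wrist")[:,:,::-1])
cv2.imwrite("pics/s5.png",cv2.resize(grab_frame("scene")[100:300,230:430,::-1],None,fx=3,fy=3))
E
```

```text
t: 6.32
eef_pos: [549.5, 138.1, 406.6]
tcp_rot: [-0.001, 3.141, 0.001]
contact_force: [0.1, 0.0, 0.4]
grip_width: -0.1
t: 6.58
eef_pos: [550.2, 136.1, 406.5]
tcp_rot: [-0.002, 3.141, -0.0]
contact_force: [0.4, -0.7, -0.1]
grip_width: -0.1
t 6.58 p [550.2 136.1 406.5] F [ 0.37 -0.68 -0.11] w -0.1 q [ 0.14  0.16  0.97 -0.    2.02 -1.43]
tool shift m [-0.0003 -0.0011  0.1105]
```

View pics/w5.png

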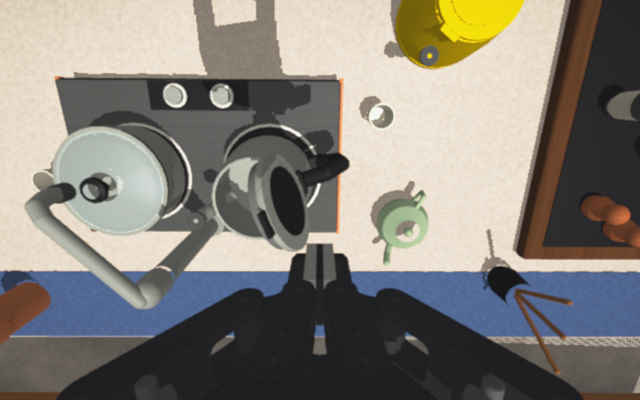

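View pics/s5.png

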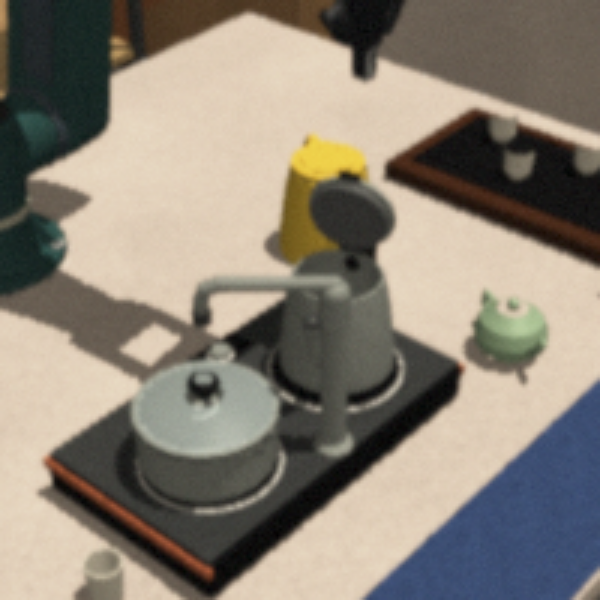

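```bash
cat > ov.py <<'E'
from h import *
def lidpts(hx,hy,psi,th,hz=196):
    h=np.array([-np.sin(psi),np.cos(psi),0]);s=-h;z=np.array([0,0,1.]);w=np.cross(z,s)
    L=s*np.cos(th)+z*np.sin(th);n=-s*np.sin(th)+z*np.cos(th);H=np.array([hx,hy,hz])
    ph=np.linspace(0,2*np.pi,40)
    disc=[H+7*n+L*(54+51*np.cos(a))+w*51*np.sin(a) for a in ph]
    tab=[H+7*n+L*112+w*12*k for k in(-1,1)]
    rim=[H-2*z+s*54+52*(s*np.cos(a)+w*np.sin(a)) for a in ph]
    return disc,tab,rim
E
python3 - <<'E'
from ov import *
c=dict(np.load("c5.npz"))
print(ray("",38,205,275,c),ray("",148,300,279,c), ray("",221.5,96,69,c))
im=cv2.imread("pics/w5.png");f=6;x0,y0=200,120
a=cv2.resize(im[y0:y0+140,x0:x0+130],None,fx=f*.7,fy=f*.7,interpolation=cv2.INTER_CUBIC);f*=.7
d,t,r=lidpts(558,111,.3,1.33)
for pts,col in((d,(0,0,255)),(t,(0,255,0)),(r,(255,0,0))):
    for q in pts:
        u=(proj("",q,c)-[x0,y0]+.5)*f; cv2.circle(a,tuple(int(v) for v in u),2,col,-1)
cv2.imwrite("pics/ov5.png",a)
E
```

```text
[ 560.48342875 -122.43257474  275.        ] [659.52746007 -36.06209707 279.        ] [458.91843298  -7.97964614  69.        ]
```

View pics/ov5.png

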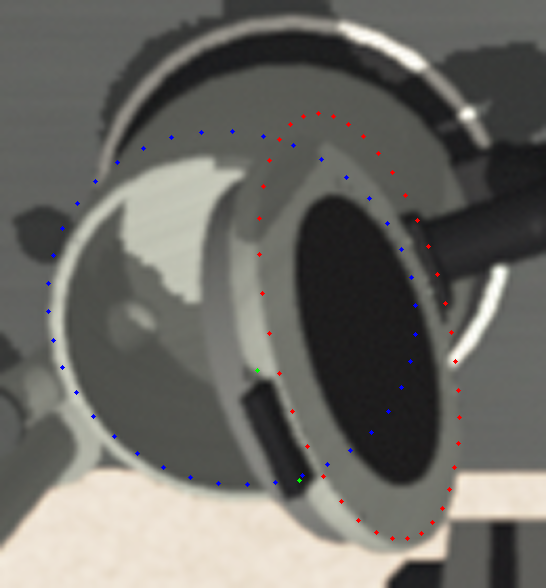

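```bash
python3 -m handwheel '[[0,0,0,-0.004,0,0.05,0],[0,0,0,0,0,0.05,0],[0,0,0,0,0,0.012,0],[0,0,0,0,0,0,0]]';python3 - <<'E'
from h import *
from rig import grab_frame
to(550.5,135,296)
np.savez("c6.npz",**calibration("wrist"))
cv2.imwrite("pics/w6.png",grab_frame("wrist")[:,:,::-1])
E
```

```text
t: 7.18
eef_pos: [554.8, 134.6, 294.7]
tcp_rot: [-0.003, -3.141, 0.0]
contact_force: [0.0, 0.3, 1.4]
grip_width: -0.2
t 7.17 p [554.8 134.6 294.7] F [0.04 0.29 1.42] w -0.2 q [ 0.14  0.13  1.22  0.    1.79 -1.43]
tool shift m [ 0.0043  0.0004 -0.0013]
```

View pics/w6.png

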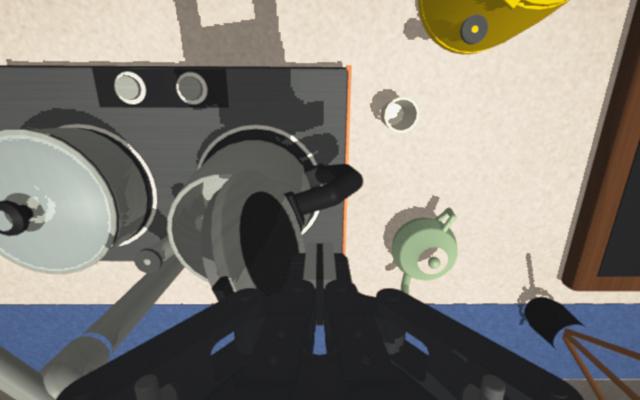

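```bash
python3 -m handwheel '[[0,0,0,-0.0025,-0.008,0,0],[0,0,0,-0.0025,-0.008,0,0],[0,0,0,-0.0025,-0.008,0,0],[0,0,0,-0.0017,-0.0053,0.001,0],[0,0,0,-0.0017,-0.0053,0.001,0],[0,0,0,-0.0026,-0.0081,0.0035,0],[0,0,0,-0.0026,-0.0081,0.0035,0]]';python3 - <<'E'
from h import *
from rig import grab_frame
st()
np.savez("c7.npz",**calibration("wrist"))
a=grab_frame("wrist")[:,:,::-1]
b=cv2.resize(grab_frame("scene")[100:300,230:430,::-1],None,fx=2,fy=2)
cv2.imwrite("pics/w7.png",a);cv2.imwrite("pics/s7.png",b)
E
```

```text
t: 8.1
eef_pos: [570.8, 84.1, 285.0]
tcp_rot: [-0.0, -3.142, -0.0]
contact_force: [-0.4, 1.7, 0.5]
grip_width: 0.4
t 8.1 p [570.8  84.1 285. ] F [-0.43  1.66  0.49] w 0.4 q [ 0.05  0.14  1.22  0.    1.77 -1.52]
```

View pics/w7.png

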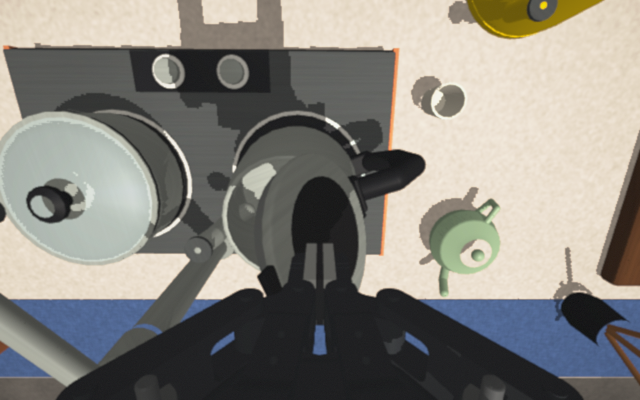

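View pics/s7.png

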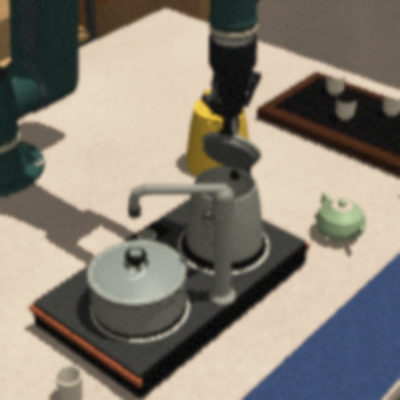

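```bash
python3 -m handwheel '[[0,0,0,-0.0023,-0.0072,0.005,0],[0,0,0,-0.0023,-0.0072,0.005,0],[0,0,0,-0.0018,-0.0057,0.0065,0],[0,0,0,-0.0018,-0.0057,0.0065,0],[0,0,0,-0.0015,-0.0048,0.0075,0],[0,0,0,-0.0015,-0.0048,0.0075,0],[0,0,0,-0.001,-0.0033,0.0085,0],[0,0,0,0,0,0,0]]';python3 - <<'E'
from h import *
from rig import grab_frame
st()
np.savez("c8.npz",**calibration("wrist"))
a=grab_frame("wrist")[:,:,::-1]
b=cv2.resize(grab_frame("scene")[100:300,230:430,::-1],None,fx=3,fy=3,interpolation=cv2.INTER_CUBIC)
cv2.imwrite("pics/w8.png",a);cv2.imwrite("pics/s8.png",b)
E
```

```text
t: 9.2
eef_pos: [582.3, 45.6, 237.4]
tcp_rot: [-0.001, -3.139, -0.0]
contact_force: [0.1, -0.1, 0.4]
grip_width: -0.0
t 9.2 p [582.3  45.6 237.4] F [ 0.11 -0.08  0.44] w -0.0 q [-0.02  0.17  1.29  0.    1.69 -1.59]
```

View pics/w8.png

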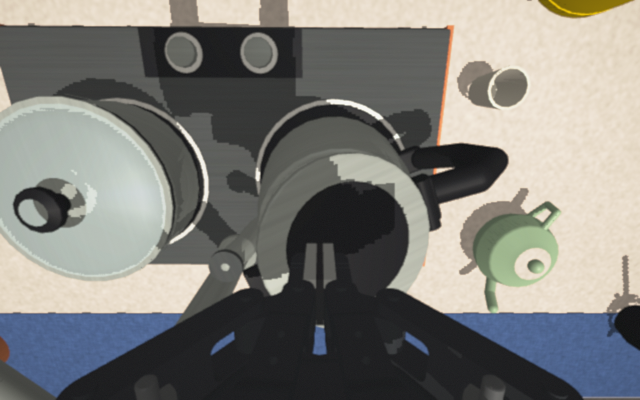

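View pics/s8.png

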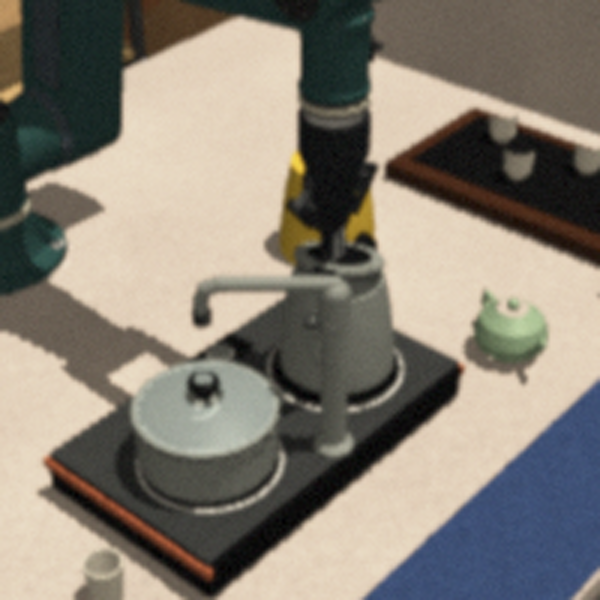

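```bash
python3 -m handwheel '[[0,0,0,-0.0015,-0.0048,0.006,0],[0,0,0,-0.0015,-0.0048,0.006,0],[0,0,0,-0.0015,-0.0048,0.005,0],[0,0,0,0,0,0.003,0],[0,0,0,0,0,0,0],[0,0,0,0,0,0,0]]'; python3 -m handwheel '[[0,0,0,0,0,0.002,0],[0,0,0,0,0,0,0]]'; python3 -m handwheel '[[0,0,0,0,0,0.002,0],[0,0,0,0,0,0,0]]'
```

```text
t: 10.05
eef_pos: [587.3, 31.6, 218.9]
tcp_rot: [0.0, 3.141, 0.0]
contact_force: [0.3, -0.1, 0.5]
grip_width: 0.4
t: 10.3
eef_pos: [587.3, 31.6, 216.8]
tcp_rot: [-0.0, 3.141, 0.0]
contact_force: [0.1, 0.3, -0.2]
grip_width: 0.4
t: 10.55
eef_pos: [587.3, 31.5, 214.6]
tcp_rot: [-0.0, -3.141, -0.0]
contact_force: [-0.7, 0.9, -0.9]
grip_width: -0.0
```

```bash
for i in 1; do python3 -m handwheel '[[0,0,0,0,0,0.002,0],[0,0,0,0,0,0,0]]'; done;  python3 -m handwheel '[[0,0,0,0,0,0.002,0],[0,0,0,0,0,0,0]]'
python3 - <<'E'
from h import *
from rig import grab_frame
st()
a=grab_frame("wrist")[:,:,::-1]
cv2.imwrite("pics/w9.png",a)
E
```

```text
t: 10.8
eef_pos: [587.4, 31.5, 214.0]
tcp_rot: [0.0, 3.14, 0.0]
contact_force: [-2.1, 0.1, 4.9]
grip_width: -0.1
t: 11.05
eef_pos: [587.4, 31.5, 213.9]
tcp_rot: [0.0, 3.139, -0.0]
contact_force: [-3.5, 0.3, 9.8]
grip_width: 0.1
t 11.05 p [587.4  31.5 213.9] F [-3.48  0.26  9.82] w 0.1 q [-0.04  0.18  1.33  0.    1.64 -1.61]
```

View pics/w9.png

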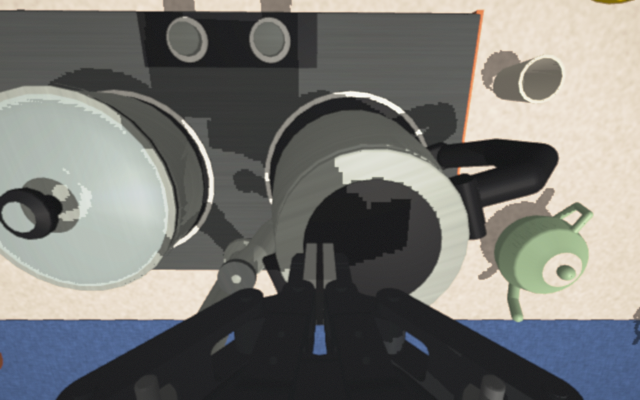

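```bash
python3 -m handwheel '[[0,0,0,0,0,0.002,0],[0,0,0,0,0,0,0]]';python3 -m handwheel '[[0,0,0,0,0,-0.006,0],[0,0,0,0,0,-0.03,0],[0,0,0,0,0,-0.05,0],[0,0,0,0.04,0,-0.05,0],[0,0,0,0.05,-0.02,0,0],[0,0,0,0.05,-0.02,0,0],[0,0,0,0,0,0,0],[0,0,0,0,0,0,0]]'
python3 - <<'E'
from h import *
from rig import grab_frame
st()
np.savez("c10.npz",**calibration("wrist"))
a=grab_frame("wrist")[:,:,::-1]
cv2.imwrite("pics/w10.png",a)
b=cv2.resize(grab_frame("scene")[100:300,230:430,::-1],None,fx=3,fy=3,interpolation=cv2.INTER_CUBIC)
cv2.imwrite("pics/s10.png",b)
E
```

```text
t: 11.35
eef_pos: [587.5, 31.5, 213.7]
tcp_rot: [0.0, 3.137, -0.0]
contact_force: [-6.5, -0.1, 14.8]
grip_width: -0.1
t: 12.35
eef_pos: [448.7, -8.5, 343.3]
tcp_rot: [0.001, 3.141, 0.001]
contact_force: [0.5, 0.5, -0.4]
grip_width: 0.2
t 12.35 p [448.7  -8.5 343.3] F [ 0.51  0.5  -0.36] w 0.2 q [-0.15 -0.14  1.39  0.    1.89 -1.72]
```

View pics/w10.png

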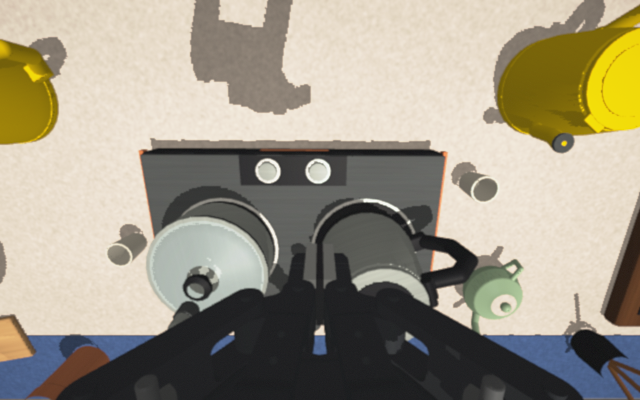

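View pics/s10.png

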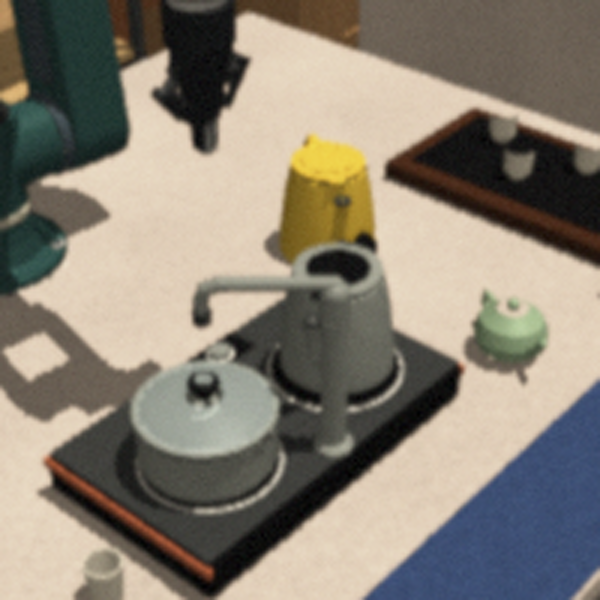

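Run:
```python
from h import *
c=dict(np.load("c10.npz"))
for p in((317.5,171),(267.5,171)): print(ray("",*p,69,c).round(1))
to(456,-9.5,90)
```

```text
[456.5 -10.8  69. ]
[456.5 -79.3  69. ]
t 12.45 p [449.3  -8.3 343. ] F [ 0.55  1.16 -0.13] w 0.0 q [-0.14 -0.13  1.39  0.    1.89 -1.72]
tool shift m [-0.0069 -0.0013  0.253 ]
```

```bash
python3 -m handwheel '[[0,0,0,-0.0065,-0.0015,0.04,0],[0,0,0,0,0,0.05,0],[0,0,0,0,0,0.05,0],[0,0,0,0,0,0.05,0],[0,0,0,0,0,0.04,0],[0,0,0,0,0,0.025,0],[0,0,0,0,0,0,0],[0,0,0,0,0,0,0]]'
python3 - <<'E'
from h import *
from rig import grab_frame
st()
cv2.imwrite("pics/w11.png",grab_frame("wrist")[:,:,::-1])
E
```

```text
t: 13.45
eef_pos: [456.1, -9.9, 89.5]
tcp_rot: [-0.0, 3.14, -0.0]
contact_force: [0.3, -0.2, 0.1]
grip_width: 0.1
t 13.45 p [456.1  -9.9  89.5] F [ 0.28 -0.2   0.14] w 0.1 q [-0.15 -0.04  1.81  0.    1.37 -1.72]
```

View pics/w11.png

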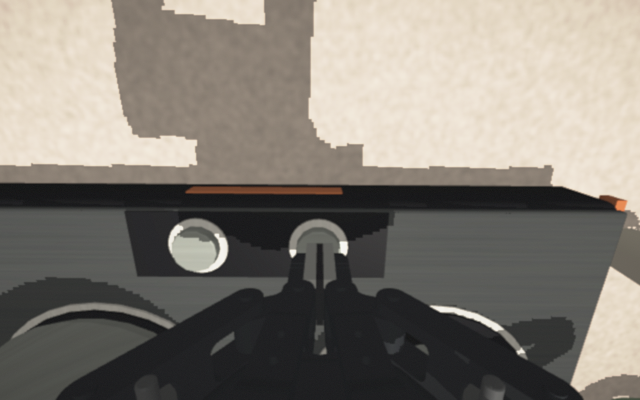

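The fingertips are centred over the left key at (319,240). The right key at (198,247) is well clear.

```bash
python3 -m handwheel '[[0,0,0,0,0,0.004,0],[0,0,0,0,0,0.004,0],[0,0,0,0,0,0,0]]';  python3 -m handwheel '[[0,0,0,0,0,0.003,0],[0,0,0,0,0,0,0]]'; python3 -m handwheel '[[0,0,0,0,0,0.003,0],[0,0,0,0,0,0,0]]'
```

```text
t: 13.88
eef_pos: [454.6, -9.9, 80.4]
tcp_rot: [-0.0, -3.141, -0.0]
contact_force: [0.0, 0.5, -0.8]
grip_width: -0.1
t: 14.12
eef_pos: [455.0, -10.0, 77.8]
tcp_rot: [0.0, 3.141, 0.0]
contact_force: [0.8, 0.2, 2.1]
grip_width: 0.4
t: 14.38
eef_pos: [455.1, -10.0, 75.1]
tcp_rot: [0.0, 3.141, -0.0]
contact_force: [-1.0, 0.3, 4.3]
grip_width: 0.0
```

```bash
python3 -m handwheel '[[0,0,0,0,0,0.002,0],[0,0,0,0,0,0,0]]'; python3 -m handwheel '[[0,0,0,0,0,0.002,0],[0,0,0,0,0,0,0],[0,0,0,0,0,0,0]]'
```

```text
t: 14.62
eef_pos: [455.1, -10.0, 74.7]
tcp_rot: [0.0, 3.141, -0.0]
contact_force: [-5.0, 1.0, 13.2]
grip_width: 0.0
t: 15.0
eef_pos: [455.2, -10.0, 74.4]
tcp_rot: [-0.0, 3.14, -0.001]
contact_force: [-8.7, 0.8, 21.5]
grip_width: 0.1
```

Right down: it's against a hard stop at about 75 mm, and the force jumped from 4 to 21 N. I'll release it, back off and check.

```bash
python3 -m handwheel '[[0,0,0,0,0,-0.01,0],[0,0,0,0,0,-0.03,0],[0,0,0,0.02,0,-0.05,0],[0,0,0,0.04,0,-0.05,0],[0,0,0,0.04,0,-0.05,0],[0,0,0,0.04,0,-0.05,0],[0,0,0,0,0,0,0],[0,0,0,0,0,0,0]]'
python3 - <<'E'
from h import *
from rig import grab_frame
st()
np.savez("c12.npz",**calibration("wrist"))
cv2.imwrite("pics/w12.png",grab_frame("wrist")[:,:,::-1])
a=grab_frame("top")[140:250,230:430,::-1]; cv2.imwrite("pics/t12.png",cv2.resize(a,None,fx=4,fy=4,interpolation=cv2.INTER_CUBIC))
E
```

```text
t: 16.0
eef_pos: [317.7, -10.0, 306.4]
tcp_rot: [0.001, 3.142, 0.0]
contact_force: [-0.3, -1.4, -1.1]
grip_width: 0.3
t 16.0 p [317.7 -10.  306.4] F [-0.32 -1.43 -1.06] w 0.3 q [-0.21 -0.45  1.69  0.    1.89 -1.78]
```

View pics/w12.png

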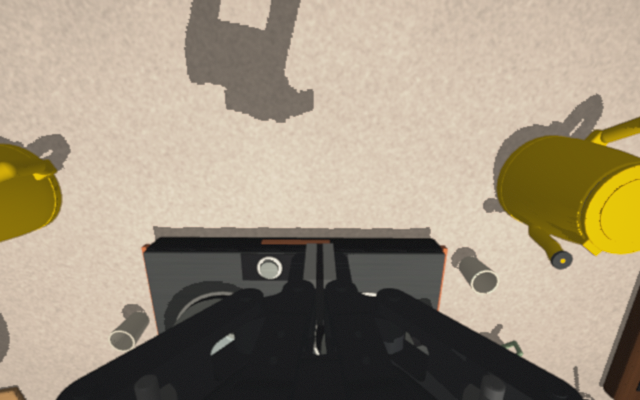

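View pics/t12.png

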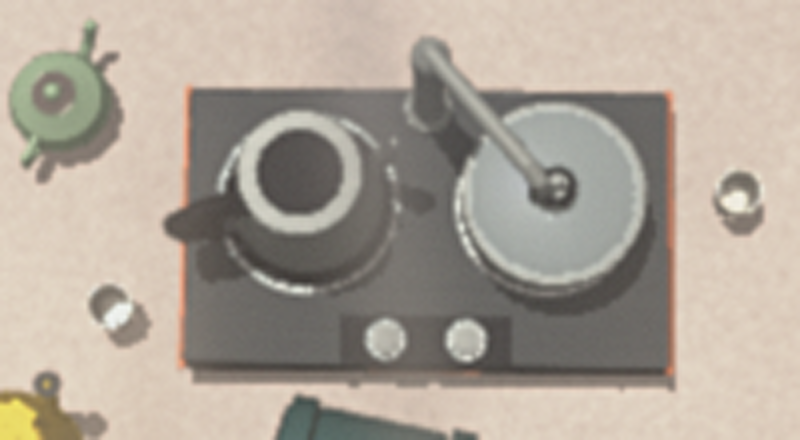

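Run:
```python
from rig import job
print(job.job_done())
```

```text
the job is handed in; nothing more can be done
None
```

I did all three steps in the order asked and handed the job in at about 16 s. My last checks show them done; the hand-in itself gives no verdict.

- **Filling spout:** I pushed it with the shut fingertips to about 1.57 rad. The last top view shows the nozzle over the covered pot, well clear of the kettle.
- **Lid:** I swung it over and pressed it down to a hard stop. The fingertips stopped at about 203 mm, the height expected for a shut lid, while the force rose to 15 N. The scene view shows it flush on the rim.
- **Left key:** it went down about 5 mm to its stop. The force was about 4 N near the bottom, then rose to 21 N against the stop. I then let it go; in the last top view both keys look alike. That view can't show a difference of a few millimetres in height, so I have no separate check that the left key came fully back up.
- **Other things:** the kettle is still on its plate, and the pot, cups, teapot and right key look unmoved. The arm was backed off, touching nothing.

**One disagreement:** positions from the scene camera came out about 15–20 mm off those from the top and wrist cameras. I relied on the top and wrist cameras, and the contact heights at the lid and key fitted them.

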